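# Load the covered-rack cassettes into the moisture analyser

## Task

Raise the moisture analyser's stiff lid to about 75 degrees and let go of it there, never past upright; then draw every sample cassette with a rectangular block grip out through the front of the covered rack and put them all in the analyser's chamber, each flat on the chamber floor, while the lid stays up. Finally lower the lid gently until it is fully closed. Leave the reference cassette (the one with the round post grip) in its bay and do not shove the jar, brass weight or spatula about.

Things in the scene. Friction and masses are not known exactly. Their poses are not given: they have to be found in the camera images.
- rack: fixed low rack, 60 (x) x 296 (y) x 44 (z) mm, origin at centre of underside. Five bays at y = -112, -56, 0, 56, 112 mm, open only in the -x face (x = -30 mm): 40 wide, 26 high, 52 deep, floor 10 mm above the bench, covered by a fixed plate. The cassettes' boxes stand in the bays (2 mm play each side), the grips stick out at -x over the bench. A cassette comes free after 55 mm straight along -x
- cassette0: aluminium sample cassette, 130 g: flat box 50 (x) x 36 (y) x 22 (z) mm with a steel grip block on its -x end, 12 mm wide (y), 30 mm tall, from x = -25 to -57 mm, on the same underside. Origin: centre of the underside of the 50 x 36 box; z up, +x points into the rack. All with a block grip are alike; their number varies, absent ones read None
- cassette1: aluminium sample cassette, 130 g: flat box 50 (x) x 36 (y) x 22 (z) mm with a steel grip block on its -x end, 12 mm wide (y), 30 mm tall, from x = -25 to -57 mm, on the same underside. Origin: centre of the underside of the 50 x 36 box; z up, +x points into the rack. All with a block grip are alike; their number varies, absent ones read None
- cassette2: aluminium sample cassette, 130 g: flat box 50 (x) x 36 (y) x 22 (z) mm with a steel grip block on its -x end, 12 mm wide (y), 30 mm tall, from x = -25 to -57 mm, on the same underside. Origin: centre of the underside of the 50 x 36 box; z up, +x points into the rack. All with a block grip are alike; their number varies, absent ones read None
- cassette3: aluminium sample cassette, 130 g: flat box 50 (x) x 36 (y) x 22 (z) mm with a steel grip block on its -x end, 12 mm wide (y), 30 mm tall, from x = -25 to -57 mm, on the same underside. Origin: centre of the underside of the 50 x 36 box; z up, +x points into the rack. All with a block grip are alike; their number varies, absent ones read None
- reference: reference cassette, same 50 x 36 x 22 mm box, but with a round upright post (18 mm across, 26 mm tall, axis at x = -46 mm) as its grip; in one of the bays; it stays there. Origin at the centre of the box's underside
- analyser: fixed white moisture analyser, 260 mm wide (y), body from x = -75 to +115 mm, 85 mm high without its lid, with a 30 mm high keypad step in front reaching to x = -130 mm. Origin on the bench; its front faces -x
- chamber (a point): centre of the floor of the analyser's open-topped chamber, 50 mm above the bench; axes as the analyser's. The floor is 110 (x) x 230 (y) mm, the walls 35 mm high, so four cassettes fit side by side (about 50 mm apart in y) with their x along the chamber's x. The closed lid's underside is 36 mm above the floor
- lid (a joint): angle of the analyser's lid (rad): 0 closed, growing as it is raised, stop at 1.9. 75 degrees is 1.31. The hinge is stiff: the lid stays at any angle where it is left and takes about 3 to 7 N at the bar to move. It may start slightly ajar
- lid_hinge (a point): point on the hinge axis, mid-width, at the far (+x) side of the analyser: chamber-frame x = +100 mm, 91 mm above the bench; the axis runs along the analyser's y. The lid is 10 mm thick and reaches 170 mm from the hinge (260 mm wide)
- lid_bar (a point): middle of the lid's round steel bar handle: 10 mm thick, 90 mm long along the analyser's y, carried by two arms at its ends 42 mm beyond the lid's free edge, so fingers fit on both sides of it; 212 mm from the hinge axis, in the lid's mid-plane. A grip across the bar lets it turn between the fingers
- pot: clear jar with white cap, 52 mm across, 62 mm tall, a bystander between the rack and the analyser
- spatula: hand spatula lying on the bench, 170 mm long, a bystander
- weight: brass calibration weight, 28 mm across, 46 mm tall, a bystander

How it is judged (in metres and radians):
On the way, in this order (a step that is already met when the one before it is completed fails the run):
1. the lid stands at 75 degrees (within 8) and is let go (value of joint lid between 1.17 and 1.45 rad and contact force between the fingers and lid below 0.3 N), for 0.3 s.
2. every cassette with a block grip lies flat on the chamber floor, the lid still up (above 57 degrees) (x of cassette0 in the frame of chamber between -0.06 and 0.06 m and y of cassette0 in the frame of chamber between -0.115 and 0.115 m and z of cassette0 in the frame of chamber between -0.006 and 0.005 m and angle between each of cassette0, cassette1, cassette2, cassette3's own z axis and vertical below 0.12 rad and x of cassette1 in the frame of chamber between -0.06 and 0.06 m and y of cassette1 in the frame of chamber between -0.115 and 0.115 m and z of cassette1 in the frame of chamber between -0.006 and 0.005 m and x of cassette2 in the frame of chamber between -0.06 and 0.06 m and y of cassette2 in the frame of chamber between -0.115 and 0.115 m and z of cassette2 in the frame of chamber between -0.006 and 0.005 m and x of cassette3 in the frame of chamber between -0.06 and 0.06 m and y of cassette3 in the frame of chamber between -0.115 and 0.115 m and z of cassette3 in the frame of chamber between -0.006 and 0.005 m and value of joint lid above 1 rad), for 0.2 s.
At the end, for the whole second after the job is handed in: every cassette with a block grip lies flat on the chamber floor (within 5 mm of it in height and 7 degrees of level), at rest; the lid is closed (under 3.5 degrees); the reference cassette is still in its bay, at most about 11 mm out (x of cassette0 in the frame of chamber between -0.06 and 0.06 m and y of cassette0 in the frame of chamber between -0.115 and 0.115 m and z of cassette0 in the frame of chamber between -0.006 and 0.005 m and angle between each of cassette0, cassette1, cassette2, cassette3's own z axis and vertical below 0.12 rad and x of cassette1 in the frame of chamber between -0.06 and 0.06 m and y of cassette1 in the frame of chamber between -0.115 and 0.115 m and z of cassette1 in the frame of chamber between -0.006 and 0.005 m and x of cassette2 in the frame of chamber between -0.06 and 0.06 m and y of cassette2 in the frame of chamber between -0.115 and 0.115 m and z of cassette2 in the frame of chamber between -0.006 and 0.005 m and x of cassette3 in the frame of chamber between -0.06 and 0.06 m and y of cassette3 in the frame of chamber between -0.115 and 0.115 m and z of cassette3 in the frame of chamber between -0.006 and 0.005 m and linear speed of each of cassette0, cassette1, cassette2, cassette3 below 0.02 m/s and value of joint lid below 0.06 rad and x of reference in the frame of rack above -0.02 m and z of reference in the frame of rack below 0.014 m); the robot touches nothing.
It fails at once if the lid is pushed past upright (over 93 degrees) (value of joint lid above 1.62 rad).
It fails at once if the lid is let fall or slammed (closing faster than 2 rad/s) (velocity of joint lid below -2 rad/s).
It fails at once if the reference cassette is drawn out of its bay (over 25 mm) (distance of reference from where it was at the start of the episode above 0.025 m).
It fails at once if a bystander is shoved more than 30 mm (distance of any of pot, spatula, weight from where it was at the start of the episode above 0.03 m).
Of cassette0, cassette1, cassette2, cassette3 only 2 to 4 are there at a start; the rules pass over those that are not, and their reading is None.
At some moment in a run one of cassette0, cassette1, cassette2, cassette3 may be knocked a few centimetres aside while the robot is not near it.
Once in a run the grip may slacken for a moment while it holds something.
It also fails if it takes over 210 s, if anything falls off the work surface, if the arm or the gripper's body presses on something with over 40 N, if the wrist force passes 120 N, or if a joint passes its speed limit or range.

## Robot

A 7-joint arm with a two-finger parallel gripper is mounted at the origin on the work surface. World frame = base frame: x ahead of the robot, y to its left, z up, the work surface at z = 0. Lengths are in mm, angles in rad, forces in N, time in s.
With the tool pointing down it reaches from about 425 to 1025 mm from the base axis. Payload 3.6 kg.
Tool frame: the origin (TCP) lies on the front face of the gripper's body, between the roots of the fingers; the fingertips stand 73 mm ahead of it and the grasp point (between the pads) lies 54 mm ahead of it; z points along the fingers, y is the direction in which the jaws open and shut (so a half turn about z gives the same grasp; the last joint's range is limited). The gripper opens to 85 mm and grips with 20 to 120 N. Pads are 22 mm wide; open, the fingers measure 114 mm over their backs; the gripper's body (76 mm by 85 mm) begins 54 mm behind the grasp point. The pads swing forward as they close: fully open they stand 13 mm farther back than shut.
Start: joints at [1.016, 0.591, 0.048, 1.609, -0.033, 0.943, -0.034], TCP at [323.035, -649.059, 303.902] pointing down, gripper open.
Joint ranges: [-2.69, 2.69], [-0.47, 2.24], [-1.27, 1.36], [0.19, 2.51], [-1.53, 4.68], [0.08, 2.07], [-3.09, 3.09]. Speed limits (rad/s): [2.57, 2.57, 3.14, 3.14, 3.14, 3.14, 3.14].

## Interface

Orientations are given as a unit quaternion [x, y, z, w].
In Python, from plant import state, read_camera, job_done gives the robot as it stands.
- The arm moves only by the shell command python3 -m crank 'ROWS' [FORCE]. ROWS is JSON, a list of rows, each a list of 7 numbers: the turn, a rotation vector about the tool's x, y, z in degrees, then the shift along the tool's x, y, z in mm, then the opening, from -1 (shut) to 1 (fully open). In form: [[ax, ay, az, x, y, z, jaw], ...]. A call has exactly 8 rows; each row shifts and turns the commanded pose from where the row before left it, along the tool's axes as they then stand; what a row does not reach is not made up. A row lasts 1/12 s, in which the tool goes at most 41.7 mm and 7.16 degrees, less where a joint would pass 70% of its speed; a pose out of reach is approached as far as the arm can. A call is refused whole if a number of a shift passes 41.7 or a number of a turn 7.16, either way. A call with a gripper value outside its range is refused whole. The fingers move at their own pace and stop on an object; FORCE is the grip in N (left out, the last holds). Time passes only in rows, so rows that do not move let the fingers close, or fill a call up. It gives the time, the measured TCP pose, the force and the opening at its end, in the units of the state.
- state(): the state, without advancing time (a new reading comes with each control period).
- read_camera(name): name is "scene" or "side" or "wrist"; returns a dict with "color" (384x512x3 uint8, blue, green, red), "range_z" (384x512 float32, mm along the optical axis (not along the pixel's ray), 0 where there is no reading), "camera_matrix" (3x3 intrinsics, pixels), "R" (3x3) and "t" (3): a world point X has camera coordinates R X + t; the wrist camera has in their place "T_tool_cam" (4x4, takes a point from camera to tool coordinates, whose origin is the TCP and whose axes are the flange's). Camera axes: x right, y down, z forward; pixel columns grow to the right and rows downward; lengths in mm; the calibration is good to about 2 mm. A picture is of the moment at which its call begins: read the wrist's pose just before it.
- job_done(): hands the job in, once; it reports no verdict.
The state is a dict: "time_s": time; "q": joint angles; "joint_vel": joint speeds; "tau": joint torques, N m; "position": TCP position; "tool_rot": TCP orientation; "wrist_force": force on the tool from outside, world axes, zero at the start; "moment": the same for the moment, N m; "grip_width": finger opening in mm.
Only numpy, scipy, OpenCV 4.12 (cv2) and the standard library are available. Lean on these libraries where they do the work, as an engineer would, in place of code of your own. Each camera call takes 0.05 s, during which the arm holds its last target. There are 200 camera calls.

## Working session

There is one attempt and no reset: what is moved stays moved. The work goes in short steps, Python scripts to look and compute and a shell command to move; the robot and the scene stay as the last step left them, time stands still between calls to the robot, and variables do not carry over. Pictures are saved under pics/ and viewed, about 12 in all and at most 16, crops included, and the job is handed in when it is done.

```bash
mkdir -p pics; ls; cat > h.py <<'E'
import numpy as np,cv2
from plant import state,read_camera
def snap(name,fn=None):
    s=state();c=read_camera(name)
    if fn: cv2.imwrite('pics/'+fn,c['color'])
    return s,c
def pose(s):
    from scipy.spatial.transform import Rotation as Ro
    T=np.eye(4);T[:3,:3]=Ro.from_quat(s['tool_rot']).as_matrix();T[:3,3]=s['position'];return T
def cloud(s,c):
    K=c['camera_matrix'];z=c['range_z'].astype(float);v,u=np.indices(z.shape)
    P=np.stack([(u-K[0][2])/K[0][0]*z,(v-K[1][2])/K[1][1]*z,z],-1)
    if 'T_tool_cam' in c:
        T=pose(s)@np.array(c['T_tool_cam']);W=P@T[:3,:3].T+T[:3,3]
    else: W=(P-np.array(c['t']).ravel())@np.array(c['R'])
    W[z<=0]=np.nan
    return W
def project(c,X):
    p=np.array(c['K'] if 'K' in c else c['camera_matrix'])@(np.array(c['R'])@np.array(X)+np.array(c['t']).ravel());return p[:2]/p[2]
E
python3 - <<'E'
from h import *
import pickle
print(state())
o=[]
for n in ['scene','side']:
    s,c=snap(n);o.append(c['color']);pickle.dump((s,c),open(n+'.pkl','wb'))
    cv2.imwrite(f'pics/{n}0.png',c['color'])
    if n!='wrist': print(n,-np.array(c['R']).T@np.array(c['t']).ravel())
E
```

```text
pics
{'time_s': 0.0, 'q': array([ 1.01548574,  0.59212572,  0.04828517,  1.6098416 , -0.03328399,
        0.94269542, -0.03370404]), 'joint_vel': array([-0.00033518, -0.00078993, -0.00103038, -0.00035134, -0.00166752,
       -0.00046891, -0.0009056 ]), 'tau': array([-2.86920103e-04, -5.48701930e+01,  1.54598929e+00, -1.98125607e+01,
        9.25089349e-03,  8.87311937e-03,  5.67178347e-06]), 'position': array([ 322.75777294, -648.44356579,  302.72840937]), 'tool_rot': array([ 9.73447816e-01,  2.28906239e-01, -3.23550575e-04, -1.08577143e-03]), 'wrist_force': array([-0.59091733, -0.63017212, -0.01480493]), 'moment': array([ 0.01349289,  0.0040551 , -0.02860223]), 'grip_width': 85.26786092256425}
scene [1164.67931639  473.45711391  565.46353438]
side [ 382.02329738 -670.55653183  739.28685564]
```

View pics/scene0.png

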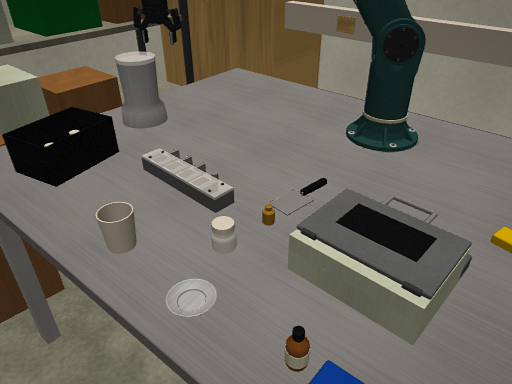

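View pics/side0.png

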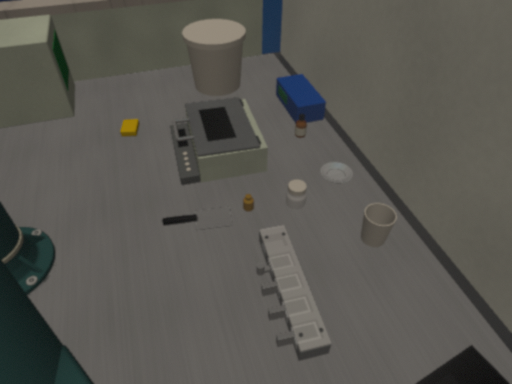

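The scene view shows the rack at (187,178), the jar at (223,235), the weight at (268,215), the spatula at (305,195) and the analyser at (380,250), with its bar at (412,208). The side view shows the grips at about (262,270), (268,291), (275,313) and (285,340). Next I'll build a top-down map.

```bash
python3 - <<'E'
from h import *
import pickle
S=2.0 # mm/px ; image: col = y from 450 to -450 , row = x from 1050..350
H={}
W={}
for n in ['scene','side']:
    s,c=pickle.load(open(n+'.pkl','rb'));P=cloud(s,c);W[n]=P
    im=np.zeros((390,470,3),np.uint8)
    Q=P.reshape(-1,3);C=c['color'].reshape(-1,3)
    ok=np.isfinite(Q[:,0])&(Q[:,2]>-10)&(Q[:,2]<200)
    Q=Q[ok];C=C[ok]
    r=((1050-Q[:,0])/S).astype(int);k=((470-Q[:,1])/S).astype(int)
    g=(r>=0)&(r<390)&(k>=0)&(k<470)
    o=np.argsort(Q[g][:,2]);
    z=np.zeros((390,470));z[r[g][o],k[g][o]]=Q[g][o][:,2]
    H[n]=cv2.applyColorMap(cv2.dilate(np.clip(z*2,0,255).astype(np.uint8),np.ones((2,2))),cv2.COLORMAP_JET)
cv2.imwrite('pics/map.png',cv2.resize(np.hstack([H['scene'],H['side']])[:, :],(800,332)))
for n in W:
    Q=W[n].reshape(-1,3);Q=Q[np.isfinite(Q[:,0])]
    A=Q[(abs(Q[:,2]-44)<5)&(Q[:,0]>350)&(Q[:,0]<1050)&(abs(Q[:,1])<600)]
    # cluster
    im=np.zeros((400,700),np.uint8);im[((A[:,0]-300)/2).astype(int).clip(0,399),((A[:,1]+700)/2).astype(int).clip(0,699)]=255
    im=cv2.morphologyEx(im,cv2.MORPH_CLOSE,np.ones((7,7)))
    nl,l,st,ce=cv2.connectedComponentsWithStats(im)
    for i in range(1,nl):
        if st[i,4]>300:
            pts=np.argwhere(l==i).astype(np.float32)*2+[300,-700]
            print(n,'z44',st[i,4],cv2.minAreaRect(pts.astype(np.float32)))
    B=Q[(Q[:,2]>80)&(Q[:,2]<150)&(Q[:,0]>350)&(Q[:,0]<1100)&(Q[:,1]>-100)&(Q[:,1]<500)]
    print(n,len(B),B.min(0),B.max(0),np.median(Q[(abs(Q[:,2])<15)][:,2]))
E
```

```text
scene z44 399 ((650.6990966796875, 308.322021484375), (155.20269775390625, 320.6238708496094), 33.190120697021484)
scene z44 4704 ((579.57080078125, -251.97357177734375), (300.170654296875, 93.30043029785156), 86.47854614257812)
scene z44 448 ((724.5377197265625, -526.6069946289062), (95.2875747680664, 242.55020141601562), 76.93067932128906)
scene 11520 [444.61557905 132.95351421  80.02021468] [689.61589446 401.79389352 100.52594168] -1.1481259867174667
side z44 304 ((580.6854858398438, 135.01986694335938), (9.980114936828613, 190.37857055664062), 86.38612365722656)
side z44 4823 ((578.4591064453125, -255.38446044921875), (297.0598449707031, 93.9337387084961), 86.3086166381836)
side 3837 [444.37928479 129.85943295  80.05117943] [690.12543144 399.88232862 100.92878045] -1.2516538713712104
```

View pics/map.png

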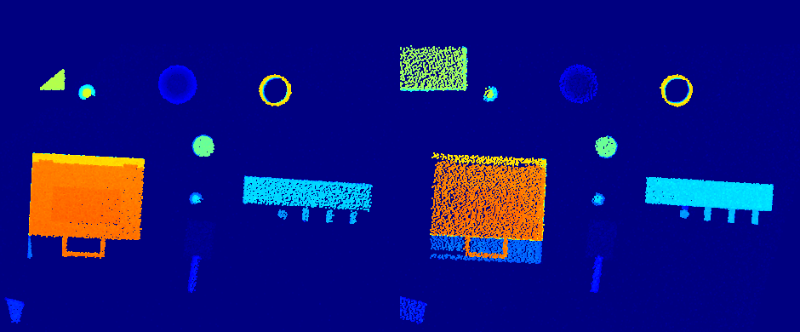

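```bash
python3 - <<'E'
from h import *
import pickle
def rect(P):
    b=cv2.boxPoints(cv2.minAreaRect(P[:,:2].astype(np.float32)));return b.round(1).tolist(),cv2.minAreaRect(P[:,:2].astype(np.float32))
for n in ['scene','side']:
    s,c=pickle.load(open(n+'.pkl','rb'));Q=cloud(s,c).reshape(-1,3);Q=Q[np.isfinite(Q[:,0])]
    print('==',n)
    R=Q[(Q[:,0]>500)&(Q[:,0]<660)&(Q[:,1]<-90)&(Q[:,1]>-420)]
    T=R[(R[:,2]>40)]
    T=T[(T[:,0]>535-0.06*(T[:,1]+252))]
    print('rack top',np.median(T[:,2]),rect(T))
    # grips: in front of rack
    a=np.radians(-3.6);ex=np.array([np.cos(a),np.sin(a)]);ey=np.array([-np.sin(a),np.cos(a)])
    G=R[(R[:,2]>8)]
    o=np.array([579,-253.5]);u=(G[:,:2]-o)@ex;v=(G[:,:2]-o)@ey
    for k in [-112,-56,0,56,112]:
        m=(u<-33)&(abs(v-k)<20)&(G[:,2]>20)
        if m.sum()>5: 
            m2=m&(G[:,2]>np.percentile(G[m][:,2],60)-4)
            print(k,m.sum(),'u',np.percentile(u[m],[1,99]),'v',np.percentile(v[m2],[2,98]),'z',np.percentile(G[m][:,2],[5,50,95]),'ctr',(o+ex*(u[m2].min()/2+u[m2].max()/2)+ey*(v[m2].min()+v[m2].max())/2).round(1))
    L=Q[(Q[:,2]>75)&(Q[:,2]<130)&(Q[:,0]>490)&(Q[:,0]<680)&(Q[:,1]>100)&(Q[:,1]<420)]
    M=L[(L[:,0]>510)&(L[:,0]<650)]
    for it in range(3):
        A=np.c_[M[:,:2],np.ones(len(M))];p=np.linalg.lstsq(A,M[:,2],rcond=None)[0];M=M[abs(A@p-M[:,2])<3]
    print('lid plane',p,'tilt',np.degrees(p[:2]), 'z at bar/hinge',p@[500,265,1],p@[650,265,1]); print('lid rect',rect(L))
    B=Q[(Q[:,2]>75)&(Q[:,2]<130)&(Q[:,0]>420)&(Q[:,0]<485)&(Q[:,1]>180)&(Q[:,1]<360)]
    print('bar rect',len(B),rect(B),'z',np.percentile(B[:,2],[5,50,95]))
    f=B[B[:,0]<np.percentile(B[:,0],1)+14]; f=f[(abs(f[:,1]-np.median(f[:,1]))<30)]
    print('bar line',np.polyfit(f[:,1],f[:,0],1),f.mean(0))
E
```

```text
== scene
rack top 42.730783538899395 ([[555.2999877929688, -399.1000061035156], [617.2999877929688, -403.1000061035156], [636.4000244140625, -104.5999984741211], [574.2999877929688, -100.69999694824219]], ((595.8113403320312, -251.87997436523438), (299.04364013671875, 62.19087219238281), 86.35135650634766))
-112 36 u [-46.14908434 -33.10552459] v [-113.35194739 -103.05498937] z [21.69119685 32.06858927 39.35613202] ctr [ 532.5 -359.5]
-56 34 u [-46.13290872 -34.42808353] v [-57.21161165 -45.82521265] z [21.33602098 32.62368767 40.06339452] ctr [ 534.4 -302.3]
0 34 u [-45.53747446 -33.44188877] v [-1.43313659  9.99517525] z [21.39839767 34.15965282 39.46168264] ctr [ 539.8 -246.6]
56 23 u [-44.51636634 -33.84407356] v [49.08091622 66.37191487] z [23.2531829  33.94875206 35.61731611] ctr [ 543.4 -193.4]
lid plane [-1.88754085e-02  5.24807843e-05  1.07516847e+02] tilt [-1.08148124  0.00300693] z at bar/hinge 98.09305033172924 95.26173906302733
lid rect ([[487.5, 135.0], [678.5999755859375, 132.0], [682.7999877929688, 398.8999938964844], [491.70001220703125, 401.8999938964844]], ((585.13
[... 1354 characters left out ...]
06394  0.37634772] z at bar/hinge 97.26780574931793 94.65749846204851
lid rect ([[488.1000061035156, 130.10000610351562], [677.9000244140625, 127.5999984741211], [681.4000244140625, 397.5], [491.70001220703125, 400.0]], ((584.7780151367188, 263.79901123046875), (269.9363708496094, 189.78550720214844), 89.25253295898438))
bar rect 151 ([[444.29998779296875, 219.3000030517578], [484.70001220703125, 218.60000610351562], [486.5, 319.70001220703125], [446.0, 320.3999938964844]], ((465.3758850097656, 269.4888916015625), (101.05877685546875, 40.48337936401367), 89.009521484375)) z [90.24255766 95.56913835 98.34628321]
bar line [4.77838655e-02 4.38238115e+02] [450.71748944 261.16293659  96.37847461]
```

```bash
cat >> h.py <<'E'
def plan(x,y,z,yaw):
    """target: TCP xyz, tool pointing straight down with tool x at yaw (deg). Prints turn first (rotvec deg), then shift in the turned tool frame"""
    from scipy.spatial.transform import Rotation as Ro
    T=pose(state());Rt=(Ro.from_euler('z',yaw,degrees=True)*Ro.from_euler('x',180,degrees=True))
    rv=(Ro.from_matrix(T[:3,:3]).inv()*Rt).as_rotvec(degrees=True)
    d=Rt.as_matrix().T@(np.array([x,y,z])-T[:3,3])
    print('turn',rv.round(1),'shift',d.round(1),'rows',(np.linalg.norm(d)/41).round(1))
E
python3 -m crank '[[0,0,-7,0,0,0,1],[0,0,-7,0,0,0,1],[0,0,-7,0,0,0,1],[0,0,-7,0,0,0,1],[0,0,-7,0,0,0,1],[0,0,-7,0,0,0,1],[0,0,-7,0,0,0,1],[0,0,-7,0,0,0,1]]' 30
python3 - <<'E'
from h import *
plan(600,-250,300,87.2)
plan(600,50,300,87.2)
plan(452,267,260,87.2)
E
```

```text
time_s: 0.77
position: [322.8, -648.8, 303.2]
tool_rot: [0.75, 0.661, 0.0, -0.001]
wrist_force: [-0.2, -0.2, -0.4]
grip_width: 85.4
turn [-0.  -0.1 -4.4] shift [411.8 257.4   3.2] rows 11.8
turn [-0.  -0.1 -4.4] shift [711.5 242.8   3.2] rows 18.3
turn [-0.  -0.1 -4.4] shift [921.   84.4  43.2] rows 22.6
```

```bash
python3 -m crank '[[0,0,-4.4,0,0,0,1],[0,0,0,35,22,0,1],[0,0,0,35,22,0,1],[0,0,0,35,22,0,1],[0,0,0,35,22,0,1],[0,0,0,35,22,0,1],[0,0,0,35,22,0,1],[0,0,0,35,22,0,1]]' >/dev/null
python3 -m crank '[[0,0,0,35,22,0,1],[0,0,0,35,22,0,1],[0,0,0,35,22,0,1],[0,0,0,35,22,0,1],[0,0,0,37,0,0,1],[0,0,0,37,0,0,1],[0,0,0,37,0,0,1],[0,0,0,37,0,0,1]]' >/dev/null
python3 -m crank '[[0,0,0,37,-2,0,1],[0,0,0,37,-2,0,1],[0,0,0,37,-2,0,1],[0,0,0,34,-15,0,1],[0,0,0,34,-15,0,1],[0,0,0,0,0,0,1],[0,0,0,0,0,0,1],[0,0,0,0,0,0,1]]' 
python3 - <<'E'
from h import *
plan(452,267,260,87.2)
E
```

```text
time_s: 2.77
position: [567.6, 50.1, 303.7]
tool_rot: [0.726, 0.688, -0.0, 0.0]
wrist_force: [0.4, -0.3, -0.5]
grip_width: 85.3
turn [-0.   0.1 -0.3] shift [ 211.  -126.1   43.7] rows 6.1
```

```bash
python3 -m crank '[[0,0,0,30,-18,6,1],[0,0,0,30,-18,6,1],[0,0,0,30,-18,6,1],[0,0,0,30,-18,6,1],[0,0,0,30,-18,6,1],[0,0,0,30,-18,6,1],[0,0,0,30,-18,6,1],[0,0,0,0,0,0,1]]' 
python3 -m crank '[[0,0,0,0,0,0,0],[0,0,0,0,0,0,-0.2],[0,0,0,0,0,0,-0.2],[0,0,0,0,0,0,-0.2],[0,0,0,0,0,0,-0.2],[0,0,0,0,0,0,-0.2],[0,0,0,0,0,0,-0.2],[0,0,0,0,0,0,-0.2]]' 
python3 - <<'E'
from h import *
s,c=snap('wrist','w1.png')
W=cloud(s,c);print(s['position'])
import pickle;pickle.dump((s,c),open('w1.pkl','wb'))
Q=W.reshape(-1,3);Q=Q[np.isfinite(Q[:,0])]
B=Q[(Q[:,2]>85)&(Q[:,2]<105)&(Q[:,0]<475)]
print(len(B),B.min(0),B.max(0))
f=B[(B[:,0]<B[:,0].min()+18)&(abs(B[:,1]-268)<32)]
print(len(f),np.polyfit(f[:,1],f[:,0],1),f.mean(0),np.percentile(f,[2,98],axis=0))
plan(452,267,250,87.2)
E
```

```text
time_s: 3.43
position: [450.4, 272.9, 261.3]
tool_rot: [0.723, 0.69, 0.001, -0.002]
wrist_force: [-0.7, 0.6, -0.3]
grip_width: 85.4
time_s: 4.1
position: [453.6, 266.9, 262.0]
tool_rot: [0.726, 0.687, 0.0, 0.0]
wrist_force: [-0.0, -0.3, -0.0]
grip_width: 34.4
[453.57785532 266.87445047 261.97568745]
1519 [444.18303082 224.58428408  93.1395525 ] [474.99950825 324.01336162 100.94738655]
712 [5.32694425e-02 4.36189584e+02] [450.54210738 269.43258519  98.00028182] [[445.07678921 237.67137682  95.1380566 ]
 [455.966697   298.64291985 100.01862331]]
turn [ 0.  -0.  -0.4] shift [-0.1 -1.5 12. ] rows 0.3
```

View pics/w1.png

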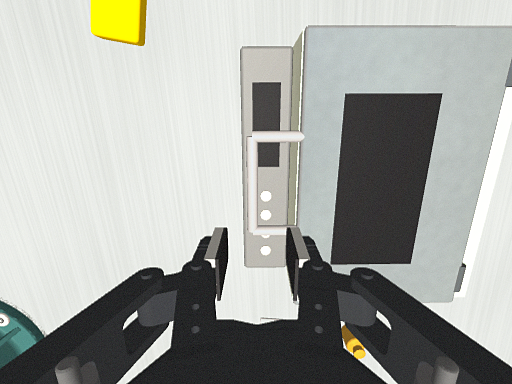

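The wrist view shows the bar at (251,140)–(251,232), the jaws around column 256, and free space on both sides of the bar. I'll centre on it and descend.

```bash
python3 - <<'E'
from h import *
plan(450.6,273,146,86.95)
t=np.radians(np.linspace(1,76,25));X=212*(1-np.cos(t));Z=212*np.sin(t)
print(np.c_[np.diff(X),-np.diff(Z)].round(1).tolist())
E
```

```text
turn [ 0.  -0.  -0.1] shift [  5.8  -3.2 116. ] rows 2.8
[[0.5, -11.5], [1.1, -11.5], [1.8, -11.4], [2.4, -11.3], [3.0, -11.2], [3.6, -11.0], [4.2, -10.8], [4.8, -10.5], [5.3, -10.2], [5.9, -9.9], [6.4, -9.6], [6.9, -9.2], [7.4, -8.8], [7.9, -8.4], [8.4, -8.0], [8.8, -7.5], [9.2, -7.0], [9.5, -6.5], [9.9, -6.0], [10.2, -5.4], [10.5, -4.9], [10.7, -4.3], [11.0, -3.7], [11.1, -3.1]]
```

```bash
python3 -m crank '[[0,0,0,6,-3,0,-0.2],[0,0,0,0,0,25,-0.2],[0,0,0,0,0,25,-0.2],[0,0,0,0,0,25,-0.2],[0,0,0,0,0,20,-0.2],[0,0,0,0,0,15,-0.2],[0,0,0,0,0,6,-0.2],[0,0,0,0,0,0,-0.2]]' 30
python3 -m crank '[[0,0,0,0,0,0,-0.5],[0,0,0,0,0,0,-1],[0,0,0,0,0,0,-1],[0,0,0,0,0,0,-1],[0,0,0,0,0,0,-1],[0,0,0,0,0,0,-1],[0,0,0,0,0,0,-1],[0,0,0,0,0,0,-1]]' 30
```

```text
time_s: 4.82
position: [449.9, 273.6, 144.6]
tool_rot: [0.726, 0.688, -0.001, -0.0]
wrist_force: [-0.2, -0.3, 0.4]
grip_width: 34.2
time_s: 5.48
position: [450.1, 274.0, 146.2]
tool_rot: [0.726, 0.688, 0.0, -0.0]
wrist_force: [-5.0, 1.6, 2.2]
grip_width: 8.9
```

```bash
python3 -m crank '[[0,0,0,0,0.5,-11.5,-1],[0,0,0,0,1.1,-11.5,-1],[0,0,0,0,1.8,-11.4,-1],[0,0,0,0,2.4,-11.3,-1],[0,0,0,0,3,-11.2,-1],[0,0,0,0,3.6,-11,-1],[0,0,0,0,4.2,-10.8,-1],[0,0,0,0,4.8,-10.5,-1]]' 40
python3 -m crank '[[0,0,0,0,5.3,-10.2,-1],[0,0,0,0,5.9,-9.9,-1],[0,0,0,0,6.4,-9.6,-1],[0,0,0,0,6.9,-9.2,-1],[0,0,0,0,7.4,-8.8,-1],[0,0,0,0,7.9,-8.4,-1],[0,0,0,0,8.4,-8,-1],[0,0,0,0,8.8,-7.5,-1]]' 40
python3 - <<'E'
from h import *
p=state()['position'];print('angle',np.degrees(np.arctan2(p[2]-54-91,np.hypot(p[0]-662.3,p[1]-261.7))),'r',np.linalg.norm(p-[662.3,261.7,145]))
E
```

```text
time_s: 6.15
position: [469.9, 273.0, 234.8]
tool_rot: [0.726, 0.688, -0.001, -0.002]
wrist_force: [-5.6, 3.9, -5.4]
grip_width: 8.7
time_s: 6.82
position: [522.8, 270.4, 306.5]
tool_rot: [0.726, 0.688, -0.006, -0.004]
wrist_force: [-13.8, 3.1, 8.2]
grip_width: 8.3
angle 49.12616312093466 r 213.53250577583697
```

```bash
python3 -m crank '[[0,0,0,0,9.2,-7,-1],[0,0,0,0,9.5,-6.5,-1],[0,0,0,0,9.9,-6,-1],[0,0,0,0,10.2,-5.4,-1],[0,0,0,0,10.5,-4.9,-1],[0,0,0,0,10.7,-4.3,-1],[0,0,0,0,8,-2.5,-1],[0,0,0,0,0,0,-1]]' 40
python3 - <<'E'
from h import *
p=state()['position'];print('angle',np.degrees(np.arctan2(p[2]-54-91,np.hypot(p[0]-662.3,p[1]-261.7))),'r',np.linalg.norm(p-[662.3,261.7,145]))
E
```

```text
time_s: 7.48
position: [597.0, 266.4, 347.9]
tool_rot: [0.727, 0.687, 0.001, -0.001]
wrist_force: [-7.4, -0.7, 18.6]
grip_width: 8.3
angle 72.12470181815607 r 213.1889824950253
```

```bash
python3 -m crank '[[0,0,0,0,4,-3,-1],[0,0,0,0,4,-2,-1],[0,0,0,0,2,-1,-1],[0,0,0,0,0,0,-1],[0,0,0,0,0,0,-0.6],[0,0,0,0,0,0,-0.2],[0,0,0,0,0,0,-0.2],[0,0,0,0,0,0,-0.2]]' 40
python3 - <<'E'
from h import *
p=state()['position'];print('angle',np.degrees(np.arctan2(p[2]-54-91,np.hypot(p[0]-662.3,p[1]-261.7))),'r',np.linalg.norm(p-[662.3,261.7,145]))
s,c=snap('scene');W=cloud(s,c);Q=W.reshape(-1,3);Q=Q[np.isfinite(Q[:,0])]
L=Q[(Q[:,2]>120)&(Q[:,2]<245)&(Q[:,0]>585)&(Q[:,0]<690)&(Q[:,1]>135)&(Q[:,1]<395)]
ex=np.array([.9986,-.053]);u=(L[:,:2]-[662.3,261.7])@ex
p=np.polyfit(L[:,2],u,1);print(len(L),p,'lid deg',90-np.degrees(np.arctan(-p[0])),'offset at z=91',np.polyval(p,91))
E
```

```text
time_s: 8.15
position: [607.7, 263.7, 349.1]
tool_rot: [0.727, 0.687, -0.0, 0.001]
wrist_force: [-0.7, 0.1, -0.4]
grip_width: 33.9
angle 74.99911609002567 r 211.26015754766905
12231 [-0.27785697 29.84781054] lid deg 74.47167658026561 offset at z=91 4.562826006215921
```

```bash
python3 -m crank '[[0,0,0,0,0,0,-0.2],[0,0,0,0,0,-20,-0.2],[0,0,0,0,0,-30,-0.2],[0,0,0,0,-20,-10,-0.2],[0,0,0,0,-40,0,-0.2],[0,0,0,0,-40,0,-0.2],[0,0,-7,0,0,0,-0.2],[0,0,-7,0,0,0,-0.2]]' 40
python3 -m crank '[[0,0,-7,0,0,0,-0.2],[0,0,-7,0,0,0,-0.2],[0,0,-7,0,0,0,-0.2],[0,0,-7,0,0,0,-0.2],[0,0,-7,0,0,0,-0.2],[0,0,-7,0,0,0,-0.2],[0,0,-7,0,0,0,-0.2],[0,0,-7,0,0,0,-0.2]]' 40
python3 - <<'E'
from h import *
s,c=snap('wrist');print(np.array(c['T_tool_cam']).round(2).tolist(),s['q'].round(2))
plan(560,0,300,176.35)
plan(550,-250,300,176.35)
s,c=snap('scene');W=cloud(s,c);Q=W.reshape(-1,3);Q=Q[np.isfinite(Q[:,0])]
L=Q[(Q[:,2]>120)&(Q[:,2]<245)&(Q[:,0]>585)&(Q[:,0]<690)&(Q[:,1]>135)&(Q[:,1]<395)]
u=(L[:,:2]-[662.3,261.7])@np.array([.9986,-.053]);p=np.polyfit(L[:,2],u,1);print('lid deg',90-np.degrees(np.arctan(-p[0])))
E
```

```text
time_s: 8.87
position: [503.9, 270.8, 409.4]
tool_rot: [0.633, 0.774, -0.001, 0.0]
wrist_force: [0.4, -0.6, 0.7]
grip_width: 34.1
time_s: 9.53
position: [507.2, 270.0, 409.3]
tool_rot: [0.198, 0.98, -0.0, 0.0]
wrist_force: [-0.1, 0.2, 0.3]
grip_width: 34.0
[[-0.0, -0.96, -0.29, 73.94], [1.0, -0.0, -0.0, 1.09], [0.0, -0.29, 0.96, -69.85], [0.0, 0.0, 0.0, 1.0]] [-0.08  0.35 -0.64  1.82  0.24  1.05  0.36]
turn [ -0.  -0. -19.] shift [ -69.8 -266.   109.1] rows 7.2
turn [ -0.  -0. -19.] shift [ -75.7 -516.2  109.1] rows 13.0
lid deg 74.46075161037874
```

```bash
python3 -m crank '[[0,0,-7,0,0,0,-0.2],[0,0,-7,0,0,0,-0.2],[0,0,-5,0,0,0,-0.2],[0,0,0,-6,-39,8,-0.2],[0,0,0,-6,-39,8,-0.2],[0,0,0,-6,-39,8,-0.2],[0,0,0,-6,-39,8,-0.2],[0,0,0,-6,-39,8,-0.2]]' 40 >/dev/null
python3 -m crank '[[0,0,0,-6,-39,8,-0.2],[0,0,0,-6,-39,8,-0.2],[0,0,0,-6,-39,8,-0.2],[0,0,0,-6,-39,8,-0.2],[0,0,0,-6,-39,8,-0.2],[0,0,0,-6,-39,8,-0.2],[0,0,0,-6,-39,8,-0.2],[0,0,0,0,-39,8,-0.2]]' 40
python3 -m crank '[[0,0,0,0,-40,8,-0.2],[0,0,0,0,-20,4,-0.2],[0,0,0,0,0,0,-0.2],[0,0,0,0,0,0,-0.2],[0,0,0,0,0,0,-0.2],[0,0,0,0,0,0,-0.2],[0,0,0,0,0,0,-0.2],[0,0,0,0,0,0,-0.2]]' 40
python3 - <<'E'
from h import *
import pickle
s,c=snap('wrist','w2.png');pickle.dump((s,c),open('w2.pkl','wb'))
Q=cloud(s,c).reshape(-1,3);Q=Q[np.isfinite(Q[:,0])]
T=Q[(Q[:,2]>41)&(Q[:,2]<48)&(Q[:,0]>500)]
print('top',len(T),cv2.minAreaRect(T[:,:2].astype(np.float32)),np.median(T[:,2]))
ex=np.array([.998,-.0637]);ey=np.array([.0637,.998]);o=np.array([595.5,-253])
u=(Q[:,:2]-o)@ex;v=(Q[:,:2]-o)@ey
tm=(Q[:,2]>41)&(Q[:,2]<48)&(u<35)&(u>-50);print('rack u',np.percentile(u[tm],[1,99]),'v',np.percentile(v[tm],[.5,99.5]))
for k in [-112,-56,0,56,112]:
    m=(u<-34)&(u>-75)&(abs(v-k)<20)&(Q[:,2]>30)&(Q[:,2]<50)
    if m.sum()>10: print(k,m.sum(),'u',np.percentile(u[m],[1,99]).round(1),'v',np.percentile(v[m],[2,98]).round(1),'z',np.percentile(Q[m][:,2],[5,50,95]).round(1))
print(s['q'].round(2))
E
```

```text
time_s: 10.97
position: [543.2, -242.9, 305.2]
tool_rot: [0.038, 0.999, -0.0, 0.001]
wrist_force: [0.5, -0.6, -0.2]
grip_width: 34.2
time_s: 11.63
position: [538.5, -298.9, 293.8]
tool_rot: [0.035, 0.999, 0.0, 0.0]
wrist_force: [-1.3, -0.6, -0.1]
grip_width: 33.9
top 10969 ((677.7806396484375, -336.96307373046875), (676.6852416992188, 305.4481506347656), 82.27371978759766) 43.77445369624115
rack u [-30.42534326  28.57653671] v [-294.86262116  260.96645748]
-112 253 u [-63.1 -34.6] v [-117.1 -105.5] z [32.7 39.7 40.9]
-56 227 u [-63.5 -34.4] v [-61.1 -49.8] z [36.3 39.6 41.1]
0 252 u [-62.5 -34.1] v [-5.2  6.4] z [32.5 39.5 40.9]
56 177 u [-60.  -43.4] v [46.6 63.1] z [32.5 35.6 37.1]
[ 0.82  0.51 -0.54  1.86  0.34  0.86  1.61]
```

View pics/w2.png

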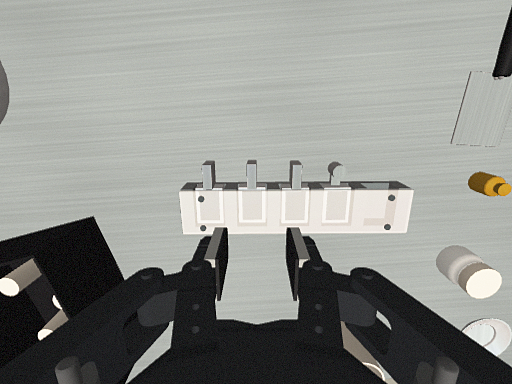

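The wrist view shows block grips at (208,173), (252,173) and (296,173), the round post at (336,172) and an empty bay at (380,205). That makes three cassettes. I'll take the middle-bay one first.

```bash
python3 - <<'E'
from h import *
plan(547.6,-249.3,84,176.35)
E
```

```text
turn [-0.   0.  -0.4] shift [ -6.   50.4 209.7] rows 5.3
```

```bash
python3 -m crank '[[0,0,-0.4,-3,25,0,-0.2],[0,0,0,-3,25,30,-0.2],[0,0,0,0,0,35,-0.2],[0,0,0,0,0,35,-0.2],[0,0,0,0,0,30,-0.2],[0,0,0,0,0,20,-0.2],[0,0,0,0,0,0,-0.2],[0,0,0,0,0,0,-0.2]]' 60
python3 - <<'E'
from h import *
s,c=snap('wrist');Q=cloud(s,c).reshape(-1,3);Q=Q[np.isfinite(Q[:,0])]
ex=np.array([.998,-.0637]);ey=np.array([.0637,.998]);o=np.array([595.5,-253]);u=(Q[:,:2]-o)@ex;v=(Q[:,:2]-o)@ey
for k in [-56,0,56]:
    m=(u<-34)&(u>-75)&(abs(v-k)<15)&(Q[:,2]>34)&(Q[:,2]<46)
    if m.sum()>10: print(k,m.sum(),'u',np.percentile(u[m],[1,99]).round(1),'v',np.percentile(v[m],[2,98]).round(1),'z',np.percentile(Q[m][:,2],[5,50,95]).round(1))
plan(547.6,-249.3,84,176.35)
E
```

```text
time_s: 12.35
position: [547.1, -250.4, 142.7]
tool_rot: [0.032, 0.999, 0.0, -0.001]
wrist_force: [0.2, 0.1, 0.9]
grip_width: 33.9
-56 783 u [-63.6 -34.3] v [-61.  -49.4] z [35.6 39.7 40.8]
0 680 u [-62.5 -34.3] v [-4.4  6.9] z [38.  39.7 40.7]
56 482 u [-60.1 -43. ] v [47.2 63.4] z [34.6 35.7 36.7]
turn [-0.   0.1 -0.1] shift [ 0.6  1.3 60.1] rows 1.5
```

```bash
python3 -m crank '[[0,0,0,0,2,20,-0.2],[0,0,0,0,0,20,-0.2],[0,0,0,0,0,12,-0.2],[0,0,0,0,0,7,-0.2],[0,0,0,0,0,0,-0.2],[0,0,0,0,0,0,-0.6],[0,0,0,0,0,0,-1],[0,0,0,0,0,0,-1]]' 60
python3 -m crank '[[0,0,0,0,0,0,-1],[0,0,0,0,0,0,-1],[0,0,0,0,0,0,-1],[0,0,0,0,0,0,-1],[0,0,0,1,0,-0.5,-1],[0,0,0,4,0,-0.5,-1],[0,0,0,6,0,0,-1],[0,0,0,8,0,0,-1]]' 70
```

```text
time_s: 13.07
position: [548.2, -249.3, 85.5]
tool_rot: [0.033, 0.999, -0.0, 0.001]
wrist_force: [0.2, 0.0, 2.4]
grip_width: 10.9
time_s: 13.73
position: [528.9, -247.7, 85.5]
tool_rot: [0.033, 0.999, 0.0, 0.001]
wrist_force: [0.6, 0.1, 1.0]
grip_width: 11.0
```

```bash
python3 -m crank '[[0,0,0,12,0,0,-1],[0,0,0,12,0,0,-1],[0,0,0,12,0,0,-1],[0,0,0,10,0,0,-1],[0,0,0,0,0,-20,-1],[0,0,0,0,0,-30,-1],[0,0,0,0,0,-35,-1],[0,0,0,0,0,-35,-1]]' 70
python3 - <<'E'
from h import *
print(state()['q'].round(2))
plan(533.2,320.6,230,176.95)
s,c=snap('scene','s3.png')
E
```

```text
time_s: 14.4
position: [480.5, -244.4, 205.4]
tool_rot: [0.033, 0.999, 0.001, -0.002]
wrist_force: [0.7, -0.7, -0.8]
grip_width: 10.9
[ 0.75  0.55 -0.5   2.09  0.44  0.62  1.45]
turn [ 0.1 -0.2 -0.7] shift [-22.6 567.  -24.6] rows 13.9
```

View pics/s3.png

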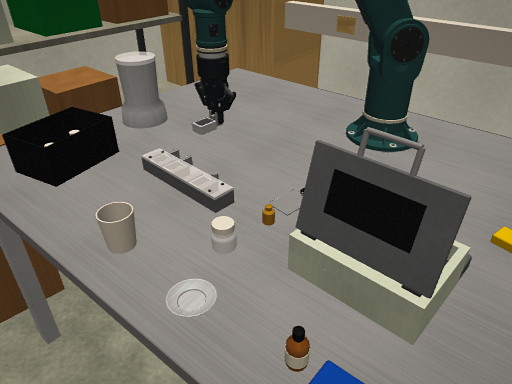

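The scene view shows the cassette held level at (204,126), the lid up and the bystanders in place. Now I'll carry it to the chamber.

```bash
python3 -m crank '[[0,0,-0.7,0,20,-10,-1],[0,0,0,0,36,-10,-1],[0,0,0,-2,40,-5,-1],[0,0,0,-2,40,0,-1],[0,0,0,-2,40,0,-1],[0,0,0,-2,40,0,-1],[0,0,0,-2,40,0,-1],[0,0,0,-2,40,0,-1]]' 70 
python3 -m crank '[[0,0,0,-2,40,0,-1],[0,0,0,-2,40,0,-1],[0,0,0,-2,40,0,-1],[0,0,0,-2,40,0,-1],[0,0,0,-2,40,0,-1],[0,0,0,-2,40,0,-1],[0,0,0,-2,25,0,-1],[0,0,0,0,0,0,-1]]' 70
python3 - <<'E'
from h import *
plan(533.2,320.6,125,176.95)
s,c=snap('wrist','w4.png')
Q=cloud(s,c).reshape(-1,3);Q=Q[np.isfinite(Q[:,0])]
ex=np.array([.9986,-.053]);ey=np.array([.053,.9986]);u=(Q[:,:2]-[562.4,267])@ex;v=(Q[:,:2]-[562.4,267])@ey
m=(abs(Q[:,2]-50)<5)&(abs(u)<70)&(abs(v)<125)
print('floor',m.sum(),np.percentile(u[m],[.5,99.5]),np.percentile(v[m],[.5,99.5]),np.median(Q[m][:,2]))
m=(abs(Q[:,2]-85)<4)&(abs(u)<110)&(abs(v)<140)
print('rim',m.sum(),np.percentile(u[m],[.5,99.5]),np.percentile(v[m],[.5,99.5]))
E
```

```text
time_s: 15.12
position: [508.8, 51.7, 229.6]
tool_rot: [0.026, 1.0, -0.001, -0.001]
wrist_force: [0.4, 0.0, -1.6]
grip_width: 10.9
time_s: 15.78
position: [536.5, 322.4, 230.4]
tool_rot: [0.022, 1.0, 0.004, 0.0]
wrist_force: [0.5, 1.1, -0.3]
grip_width: 10.6
turn [ 0.4 -0.   0.5] shift [  3.2  -1.9 105.4] rows 2.6
floor 19593 [-69.93115671  55.28473453] [-113.86893681  116.44673876] 50.636610074223256
rim 12307 [-70.09433035  96.50852442] [-128.31199446  131.0458436 ]
```

View pics/w4.png

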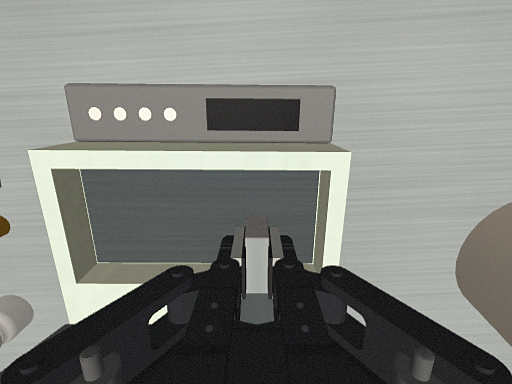

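The wrist view shows the cassette in the jaws at (258,258) over the right (+y) part of the chamber floor, which spans (85–315, 170–265). The floor edges agree with my chamber frame to about 1 mm, so I'll lower it.

```bash
python3 -m crank '[[0,0,0.5,3,-2,0,-1],[0,0,0,0,0,20,-1],[0,0,0,0,0,25,-1],[0,0,0,0,0,25,-1],[0,0,0,0,0,15,-1],[0,0,0,0,0,10,-1],[0,0,0,0,0,5,-1],[0,0,0,0,0,0,-1]]' 70 
python3 -m crank '[[0,0,0,0,0,1,-1],[0,0,0,0,0,1,-1],[0,0,0,0,0,1,-1],[0,0,0,0,0,1,-1],[0,0,0,0,0,1,-1],[0,0,0,0,0,0,-1],[0,0,0,0,0,0,-1],[0,0,0,0,0,0,-1]]' 70
```

```text
time_s: 16.5
position: [535.0, 310.4, 129.3]
tool_rot: [0.032, 0.999, -0.001, -0.001]
wrist_force: [-0.9, 0.6, -2.0]
grip_width: 10.9
time_s: 17.17
position: [535.7, 312.4, 125.6]
tool_rot: [0.031, 1.0, 0.0, 0.0]
wrist_force: [0.6, -1.1, 0.4]
grip_width: 11.0
```

```bash
python3 -m crank '[[0,0,0,0,0,1,-1],[0,0,0,0,0,0,-0.7],[0,0,0,0,0,0,-0.3],[0,0,0,0,0,0,-0.2],[0,0,0,0,0,-10,-0.2],[0,0,0,0,0,-25,-0.2],[0,0,0,0,0,-35,-0.2],[0,0,0,0,0,-35,-0.2]]' 70 
python3 - <<'E'
from h import *
import pickle
s,c=snap('wrist','w5.png');pickle.dump((s,c),open('w5.pkl','wb'))
Q=cloud(s,c).reshape(-1,3);Q=Q[np.isfinite(Q[:,0])]
ex=np.array([.9986,-.053]);ey=np.array([.053,.9986]);u=(Q[:,:2]-[562.4,267])@ex;v=(Q[:,:2]-[562.4,267])@ey
m=(abs(Q[:,2]-72)<5)&(abs(u)<53)&(abs(v)<110)
print('box',m.sum(),np.percentile(u[m],[2,98]),np.percentile(v[m],[2,98]),np.median(Q[m][:,2]))
m=(abs(Q[:,2]-80)<3)&(u<-5)&(u>-53)&(abs(v)<105)
print('grip',m.sum(),np.percentile(u[m],[2,98]),np.percentile(v[m],[2,98]))
# next target: v=-55.5
ex=np.array([.998,-.0637]);ey=np.array([.0637,.998]);o=np.array([595.5,-253])
t=o-48.5*ex-55.0*ey;print(t);plan(*t,200,176.35)
E
```

```text
time_s: 17.83
position: [534.8, 311.8, 230.1]
tool_rot: [0.031, 1.0, -0.001, -0.001]
wrist_force: [0.6, 0.4, -0.5]
grip_width: 34.3
box 1841 [-43.7468991   36.54170864] [26.98583674 61.21944615] 72.2252591371795
grip 487 [-43.8370144  -13.40454109] [38.69761497 50.11771877]
[ 543.5935  -304.80055]
turn [0.4 0.5 0.1] shift [ -45.2 -617.9   37.7] rows 15.1
```

```bash
python3 -m crank '[[0,0,0,-2.8,-35,0,-0.2],[0,0,0,-2.8,-39,0,-0.2],[0,0,0,-2.8,-39,0,-0.2],[0,0,0,-2.8,-39,0,-0.2],[0,0,0,-2.8,-39,0,-0.2],[0,0,0,-2.8,-39,0,-0.2],[0,0,0,-2.8,-39,0,-0.2],[0,0,0,-2.8,-39,0,-0.2]]' 70 >/dev/null
python3 -m crank '[[0,0,0,-2.8,-39,0,-0.2],[0,0,0,-2.8,-39,0,-0.2],[0,0,0,-2.8,-39,0,-0.2],[0,0,0,-2.8,-39,0,-0.2],[0,0,0,-2.8,-39,0,-0.2],[0,0,0,-2.8,-39,0,-0.2],[0,0,0,-2.8,-39,0,-0.2],[0,0,0,-2.8,-36,0,-0.2]]' 70
python3 -m crank '[[0,0,0,0,0,20,-0.2],[0,0,0,0,0,30,-0.2],[0,0,0,0,0,20,-0.2],[0,0,0,0,0,10,-0.2],[0,0,0,0,0,0,-0.2],[0,0,0,0,0,0,-0.2],[0,0,0,0,0,0,-0.2],[0,0,0,0,0,0,-0.2]]' 70
cat > rk.py <<'E'
from h import *
import sys
k=float(sys.argv[1])
s,c=snap('wrist');Q=cloud(s,c).reshape(-1,3);Q=Q[np.isfinite(Q[:,0])]
ex=np.array([.998,-.0637]);ey=np.array([.0637,.998]);o=np.array([595.5,-253]);u=(Q[:,:2]-o)@ex;v=(Q[:,:2]-o)@ey
for j in [-112,-56,0,56]:
    m=(u<-34)&(u>-75)&(abs(v-j)<20)&(Q[:,2]>34)&(Q[:,2]<46)
    if m.sum()>10:
        a=np.percentile(u[m],1);b=np.percentile(v[m],[2,98])
        print(j,m.sum(),'u',np.percentile(u[m],[1,99]).round(1),'v',b.round(1),'z',np.percentile(Q[m][:,2],[5,50,95]).round(1))
        if j==k: t=o+(a+15)*ex+b.mean()*ey;plan(*t,85,176.35)
E
python3 rk.py -56
```

```text
time_s: 19.22
position: [541.5, -309.2, 229.8]
tool_rot: [0.031, 1.0, -0.0, 0.0]
wrist_force: [1.4, 0.1, 0.1]
grip_width: 34.4
time_s: 19.88
position: [543.2, -306.5, 150.9]
tool_rot: [0.031, 1.0, -0.001, 0.001]
wrist_force: [1.3, 0.1, -0.6]
grip_width: 33.9
-112 706 u [-63.1 -34.2] v [-116.9 -105.3] z [36.1 39.8 40.9]
-56 637 u [-63.6 -34.5] v [-61. -50.] z [38.2 39.8 40.8]
turn [-0.1  0.1  0.1] shift [-0.4  1.2 65.8] rows 1.6
56 462 u [-60. -43.] v [46.7 63.1] z [34.6 35.7 36.8]
```

```bash
python3 -m crank '[[0,0,0,0,1,22,-0.2],[0,0,0,0,0,22,-0.2],[0,0,0,0,0,14,-0.2],[0,0,0,0,0,8,-0.2],[0,0,0,0,0,0,-0.2],[0,0,0,0,0,0,-0.6],[0,0,0,0,0,0,-1],[0,0,0,0,0,0,-1]]' 60
python3 -m crank '[[0,0,0,0,0,0,-1],[0,0,0,0,0,0,-1],[0,0,0,0,0,0,-1],[0,0,0,0,0,0,-1],[0,0,0,1,0,-0.5,-1],[0,0,0,4,0,-0.5,-1],[0,0,0,6,0,0,-1],[0,0,0,8,0,0,-1]]' 70
python3 -m crank '[[0,0,0,12,0,0,-1],[0,0,0,12,0,0,-1],[0,0,0,12,0,0,-1],[0,0,0,10,0,0,-1],[0,0,0,0,0,-20,-1],[0,0,0,0,0,-30,-1],[0,0,0,0,0,-35,-1],[0,0,0,0,0,-35,-1]]' 70
python3 - <<'E'
from h import *
# slot v=-4: (u=-32)
t=np.array([562.4,267])-32*np.array([.9986,-.053])-6*np.array([.053,.9986]);plan(*t,230,176.95)
E
```

```text
time_s: 20.6
position: [542.8, -305.6, 84.3]
tool_rot: [0.031, 1.0, -0.0, 0.001]
wrist_force: [0.7, 0.5, -1.1]
grip_width: 10.8
time_s: 21.27
position: [523.2, -304.1, 84.2]
tool_rot: [0.031, 1.0, 0.0, 0.001]
wrist_force: [0.7, 0.6, 0.4]
grip_width: 10.8
time_s: 21.93
position: [474.8, -301.0, 204.4]
tool_rot: [0.031, 1.0, 0.001, -0.002]
wrist_force: [0.4, 0.6, -1.3]
grip_width: 10.6
turn [ 0.1 -0.2 -0.5] shift [-25.2 565.8 -25.6] rows 13.8
```

```bash
python3 -m crank '[[0,0,-0.4,0,20,-10,-1],[0,0,0,0,36,-10,-1],[0,0,0,-2,39,-5,-1],[0,0,0,-2,39,0,-1],[0,0,0,-2,39,0,-1],[0,0,0,-2,39,0,-1],[0,0,0,-2,39,0,-1],[0,0,0,-2,39,0,-1]]' 70 
python3 -m crank '[[0,0,0,-2,39,0,-1],[0,0,0,-2,39,0,-1],[0,0,0,-2,39,0,-1],[0,0,0,-2,39,0,-1],[0,0,0,-2,39,0,-1],[0,0,0,-2,30,0,-1],[0,0,0,-2,15,0,-1],[0,0,0,0,8,0,-1]]' 70
python3 -m crank '[[0,0,0,0,0,0,-1],[0,0,0,0,0,0,-1],[0,0,0,0,0,0,-1],[0,0,0,0,0,10,-1],[0,0,0,0,0,10,-1],[0,0,0,0,0,10,-1],[0,0,0,0,0,10,-1],[0,0,0,0,0,0,-1]]' 70
cat > ch.py <<'E'
from h import *
import sys
s,c=snap('wrist',sys.argv[1] if len(sys.argv)>1 else None);Q=cloud(s,c).reshape(-1,3);Q=Q[np.isfinite(Q[:,0])]
ex=np.array([.9986,-.053]);ey=np.array([.053,.9986]);O=np.array([562.4,267]);u=(Q[:,:2]-O)@ex;v=(Q[:,:2]-O)@ey
p=s['position'][:2]-O;print('tool in chamber',(p@ex).round(1),(p@ey).round(1),s['position'][2].round(1),'yaw',np.degrees(2*np.arctan2(s['tool_rot'][1],s['tool_rot'][0])).round(2),s['grip_width'])
m=(abs(Q[:,2]-80)<3)&(u<-5)&(u>-53)&(abs(v)<105)
h,e=np.histogram(v[m],np.arange(-110,111,5));print('grips at v',[(int(a),int(b)) for a,b in zip(e,h) if b>20])
m=(abs(Q[:,2]-72)<3)&(abs(u)<53)&(abs(v)<110)
h,e=np.histogram(v[m],np.arange(-110,111,10));print('boxes at v',[(int(a),int(b)) for a,b in zip(e,h) if b>20])
E
python3 ch.py
```

```text
time_s: 22.6
position: [503.2, -11.0, 228.6]
tool_rot: [0.027, 1.0, -0.001, -0.001]
wrist_force: [1.4, -0.4, -1.2]
grip_width: 10.8
time_s: 23.27
position: [531.7, 237.0, 228.8]
tool_rot: [0.025, 1.0, 0.0, -0.0]
wrist_force: [-0.5, -0.3, -1.3]
grip_width: 11.0
time_s: 23.93
position: [531.6, 233.1, 186.5]
tool_rot: [0.028, 1.0, -0.001, -0.002]
wrist_force: [-0.6, 0.0, -1.8]
grip_width: 11.1
tool in chamber -29.0 -35.5 186.5 yaw 176.84 11.06413551290641
grips at v [(35, 151), (40, 300), (45, 287)]
boxes at v [(20, 196), (30, 599), (40, 511), (50, 581), (60, 104)]
```

```bash
python3 -m crank '[[0,0,0,2,14,0,-1],[0,0,0,0,14,0,-1],[0,0,0,0,0,0,-1],[0,0,0,0,0,15,-1],[0,0,0,0,0,18,-1],[0,0,0,0,0,12,-1],[0,0,0,0,0,9,-1],[0,0,0,0,0,0,-1]]' 70
python3 -m crank '[[0,0,0,0,0,2,-1],[0,0,0,0,0,2,-1],[0,0,0,0,0,1,-1],[0,0,0,0,0,1,-1],[0,0,0,0,0,1,-1],[0,0,0,0,0,1,-1],[0,0,0,0,0,0,-1],[0,0,0,0,0,0,-1]]' 70
python3 ch.py
```

```text
time_s: 24.65
position: [531.5, 262.4, 133.7]
tool_rot: [0.027, 1.0, -0.001, -0.001]
wrist_force: [-0.7, -0.8, -0.9]
grip_width: 11.1
time_s: 25.32
position: [532.4, 262.4, 127.3]
tool_rot: [0.027, 1.0, 0.0, 0.0]
wrist_force: [0.5, -0.5, -1.6]
grip_width: 10.9
tool in chamber -29.7 -6.2 127.3 yaw 176.86 10.886448959689584
grips at v [(-25, 60), (-20, 50), (-15, 143), (-10, 377), (-5, 404), (0, 69), (5, 57), (10, 49), (35, 162), (40, 373), (45, 435)]
boxes at v [(-30, 49), (-20, 114), (-10, 172), (0, 119), (10, 37), (30, 166), (40, 154), (50, 109), (60, 21)]
```

```bash
python3 -m crank '[[0,0,0,0,0,1,-1],[0,0,0,0,0,1,-1],[0,0,0,0,0,1,-1],[0,0,0,0,0,0.5,-1],[0,0,0,0,0,0,-1],[0,0,0,0,0,0,-0.7],[0,0,0,0,0,0,-0.4],[0,0,0,0,0,0,-0.2]]' 70
python3 -m crank '[[0,0,0,0,0,0,-0.2],[0,0,0,0,0,-10,-0.2],[0,0,0,0,0,-25,-0.2],[0,0,0,0,0,-35,-0.2],[0,0,0,0,0,-35,-0.2],[0,0,0,0,0,0,-0.2],[0,0,0,0,0,0,-0.2],[0,0,0,0,0,0,-0.2]]' 70
python3 ch.py w6.png
python3 - <<'E'
from h import *
ex=np.array([.998,-.0637]);ey=np.array([.0637,.998]);o=np.array([595.5,-253])
t=o-48.3*ex-111*ey;plan(*t,230,176.35)
E
```

```text
time_s: 26.03
position: [532.5, 262.6, 123.7]
tool_rot: [0.027, 1.0, 0.0, 0.0]
wrist_force: [-0.3, -1.1, 1.3]
grip_width: 33.8
time_s: 26.7
position: [532.3, 262.1, 229.2]
tool_rot: [0.028, 1.0, -0.0, 0.0]
wrist_force: [0.5, -0.3, -0.3]
grip_width: 34.4
tool in chamber -29.8 -6.5 229.2 yaw 176.85 34.43145864077767
grips at v [(-15, 50), (-10, 196), (-5, 207), (35, 83), (40, 201), (45, 201)]
boxes at v [(-30, 192), (-20, 517), (-10, 508), (0, 501), (10, 106), (20, 59), (30, 254), (40, 258), (50, 435), (60, 81)]
turn [-0.1 -0.1  0.5] shift [ -48.  -620.7   -1.7] rows 15.2
```

View pics/w6.png

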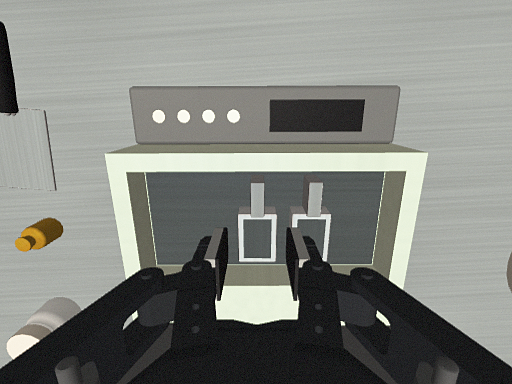

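The view shows both cassettes flat, side by side in the chamber at (257,230) and (312,230). Next is the third cassette.

```bash
python3 -m crank '[[0,0,0.5,-3,-35,0,-0.2],[0,0,0,-3,-39,0,-0.2],[0,0,0,-3,-39,0,-0.2],[0,0,0,-3,-39,0,-0.2],[0,0,0,-3,-39,0,-0.2],[0,0,0,-3,-39,0,-0.2],[0,0,0,-3,-39,0,-0.2],[0,0,0,-3,-39,0,-0.2]]' 70 >/dev/null
python3 -m crank '[[0,0,0,-3,-39,0,-0.2],[0,0,0,-3,-39,0,-0.2],[0,0,0,-3,-39,0,-0.2],[0,0,0,-3,-39,0,-0.2],[0,0,0,-3,-39,0,-0.2],[0,0,0,-3,-39,0,-0.2],[0,0,0,-3,-39,0,-0.2],[0,0,0,-3,-39,0,-0.2]]' 70
python3 -m crank '[[0,0,0,0,0,20,-0.2],[0,0,0,0,0,30,-0.2],[0,0,0,0,0,20,-0.2],[0,0,0,0,0,10,-0.2],[0,0,0,0,0,0,-0.2],[0,0,0,0,0,0,-0.2],[0,0,0,0,0,0,-0.2],[0,0,0,0,0,0,-0.2]]' 70
python3 rk.py -112
```

```text
time_s: 28.08
position: [539.9, -361.0, 226.9]
tool_rot: [0.032, 0.999, 0.001, -0.002]
wrist_force: [0.4, -0.7, 0.0]
grip_width: 34.4
time_s: 28.75
position: [542.3, -359.4, 150.2]
tool_rot: [0.032, 1.0, -0.001, 0.001]
wrist_force: [0.4, 0.0, -0.1]
grip_width: 33.9
-112 633 u [-63.1 -34.5] v [-116.7 -105.8] z [38.1 39.8 40.8]
turn [-0.1  0.1  0. ] shift [ 1.6 -1.6 65.2] rows 1.6
56 482 u [-60.1 -43.1] v [46.7 63.6] z [34.4 35.6 36.5]
```

```bash
python3 -m crank '[[0,0,0,1.6,-1.6,22,-0.2],[0,0,0,0,0,22,-0.2],[0,0,0,0,0,14,-0.2],[0,0,0,0,0,7,-0.2],[0,0,0,0,0,0,-0.2],[0,0,0,0,0,0,-0.6],[0,0,0,0,0,0,-1],[0,0,0,0,0,0,-1]]' 60
python3 -m crank '[[0,0,0,0,0,0,-1],[0,0,0,0,0,0,-1],[0,0,0,0,0,0,-1],[0,0,0,0,0,0,-1],[0,0,0,1,0,-0.5,-1],[0,0,0,4,0,-0.5,-1],[0,0,0,6,0,0,-1],[0,0,0,8,0,0,-1]]' 70
python3 -m crank '[[0,0,0,12,0,0,-1],[0,0,0,12,0,0,-1],[0,0,0,12,0,0,-1],[0,0,0,10,0,0,-1],[0,0,0,0,0,-20,-1],[0,0,0,0,0,-30,-1],[0,0,0,0,0,-35,-1],[0,0,0,0,0,-35,-1]]' 70
python3 - <<'E'
from h import *
t=np.array([562.4,267])-31*np.array([.9986,-.053])-60*np.array([.053,.9986]);plan(*t,230,176.95)
E
```

```text
time_s: 29.47
position: [540.3, -361.0, 85.0]
tool_rot: [0.032, 0.999, -0.0, 0.001]
wrist_force: [0.3, 0.1, 1.4]
grip_width: 11.3
time_s: 30.13
position: [520.8, -359.6, 84.9]
tool_rot: [0.032, 1.0, -0.0, 0.001]
wrist_force: [1.2, -0.4, 0.9]
grip_width: 10.7
time_s: 30.8
position: [471.9, -356.2, 204.7]
tool_rot: [0.032, 0.999, 0.001, -0.002]
wrist_force: [1.3, 0.3, -1.0]
grip_width: 10.8
turn [ 0.1 -0.3 -0.6] shift [-26.2 567.2 -25.3] rows 13.9
```

```bash
python3 -m crank '[[0,0,-0.5,0,20,-10,-1],[0,0,0,0,36,-10,-1],[0,0,0,-2,38,-5,-1],[0,0,0,-2,38,0,-1],[0,0,0,-2,38,0,-1],[0,0,0,-2,38,0,-1],[0,0,0,-2,38,0,-1],[0,0,0,-2,38,0,-1]]' 70 
python3 -m crank '[[0,0,0,-2,38,0,-1],[0,0,0,-2,38,0,-1],[0,0,0,-2,38,0,-1],[0,0,0,-2,38,0,-1],[0,0,0,-2,38,0,-1],[0,0,0,-2,38,0,-1],[0,0,0,-2,30,0,-1],[0,0,0,0,15,0,-1]]' 70
python3 -m crank '[[0,0,0,0,0,0,-1],[0,0,0,0,0,0,-1],[0,0,0,0,0,0,-1],[0,0,0,0,0,10,-1],[0,0,0,0,0,10,-1],[0,0,0,0,0,10,-1],[0,0,0,0,0,10,-1],[0,0,0,0,0,0,-1]]' 70
python3 ch.py
```

```text
time_s: 31.47
position: [500.0, -72.4, 229.0]
tool_rot: [0.028, 1.0, -0.0, -0.002]
wrist_force: [0.5, -0.3, -2.4]
grip_width: 11.0
time_s: 32.13
position: [529.7, 202.9, 229.4]
tool_rot: [0.025, 1.0, 0.001, -0.0]
wrist_force: [1.0, 0.7, -0.4]
grip_width: 10.5
time_s: 32.8
position: [530.0, 196.6, 187.0]
tool_rot: [0.028, 1.0, -0.001, -0.002]
wrist_force: [-0.2, -1.1, -1.4]
grip_width: 10.5
tool in chamber -28.6 -72.0 187.0 yaw 176.82 10.476702086773106
grips at v [(-15, 146), (-10, 293), (-5, 280), (35, 182), (40, 296), (45, 280)]
boxes at v [(-30, 227), (-20, 545), (-10, 399), (0, 484), (10, 94), (20, 380), (30, 926), (40, 691), (50, 645), (60, 105)]
```

```bash
python3 -m crank '[[0,0,0,2,9,0,-1],[0,0,0,0,0,0,-1],[0,0,0,0,0,15,-1],[0,0,0,0,0,18,-1],[0,0,0,0,0,13,-1],[0,0,0,0,0,8,-1],[0,0,0,0,0,2,-1],[0,0,0,0,0,0,-1]]' 70
python3 -m crank '[[0,0,0,0,0,1,-1],[0,0,0,0,0,1,-1],[0,0,0,0,0,1,-1],[0,0,0,0,0,1,-1],[0,0,0,0,0,1,-1],[0,0,0,0,0,0,-1],[0,0,0,0,0,0,-1],[0,0,0,0,0,0,-1]]' 70
```

```text
time_s: 33.52
position: [529.6, 207.3, 133.4]
tool_rot: [0.027, 1.0, -0.0, -0.0]
wrist_force: [0.1, -0.3, -0.5]
grip_width: 10.7
time_s: 34.18
position: [529.8, 207.1, 128.8]
tool_rot: [0.027, 1.0, 0.0, 0.0]
wrist_force: [-0.2, -0.2, -0.9]
grip_width: 10.8
```

```bash
python3 -m crank '[[0,0,0,0,0,1,-1],[0,0,0,0,0,1,-1],[0,0,0,0,0,1,-1],[0,0,0,0,0,1,-1],[0,0,0,0,0,0.5,-1],[0,0,0,0,0,0,-0.7],[0,0,0,0,0,0,-0.4],[0,0,0,0,0,0,-0.2]]' 70
python3 -m crank '[[0,0,0,0,0,0,-0.2],[0,0,0,0,0,-10,-0.2],[0,0,0,0,0,-25,-0.2],[0,0,0,0,0,-35,-0.2],[0,0,0,0,0,-35,-0.2],[0,0,0,0,0,0,-0.2],[0,0,0,0,0,0,-0.2],[0,0,0,0,0,0,-0.2]]' 70
python3 ch.py w7.png; python3 - <<'E'
from h import *
s,c=snap('scene','s7.png');print(s['q'].round(2))
L=cloud(s,c).reshape(-1,3);L=L[np.isfinite(L[:,0])];Q=L
L=L[(L[:,2]>120)&(L[:,2]<245)&(L[:,0]>585)&(L[:,0]<690)&(L[:,1]>135)&(L[:,1]<395)]
u=(L[:,:2]-[662.3,261.7])@np.array([.9986,-.053]);p=np.polyfit(L[:,2],u,1);print('lid deg',90-np.degrees(np.arctan(-p[0])))
B=Q[(Q[:,2]>270)&(Q[:,2]<310)&(Q[:,0]>560)&(Q[:,0]<650)&(Q[:,1]>215)&(Q[:,1]<330)];print(len(B),B.min(0),B.max(0),B.mean(0))
E
```

```text
time_s: 34.85
position: [529.9, 207.2, 124.3]
tool_rot: [0.027, 1.0, 0.0, 0.0]
wrist_force: [-0.7, 0.5, -0.4]
grip_width: 33.6
time_s: 35.52
position: [529.6, 206.7, 229.5]
tool_rot: [0.028, 1.0, -0.0, 0.0]
wrist_force: [-0.0, -0.0, 0.3]
grip_width: 34.4
tool in chamber -29.6 -62.0 229.5 yaw 176.84 34.361838963560814
grips at v [(-70, 71), (-65, 215), (-60, 192), (-15, 90), (-10, 207), (-5, 204), (35, 114), (40, 202), (45, 197)]
boxes at v [(-80, 454), (-70, 510), (-60, 490), (-50, 351), (-30, 74), (-20, 308), (-10, 349), (0, 481), (10, 88), (20, 256), (30, 631), (40, 493), (50, 481), (60, 78)]
[-0.06  0.55 -0.54  2.01  0.43  0.7   0.64]
lid deg 74.46391764632995
754 [560.08534296 215.04627513 270.38479014] [619.6168453  316.56068224 309.7684001 ] [601.34552805 261.33762441 292.16248766]
```

View pics/w7.png

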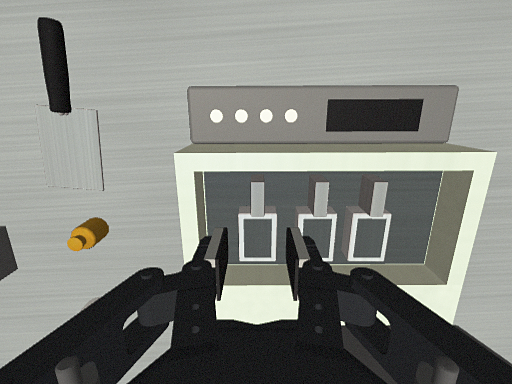

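View pics/s7.png

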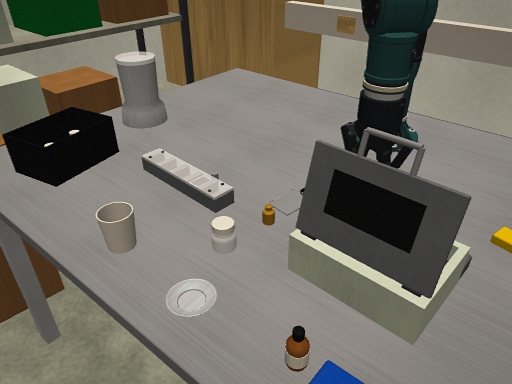

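All three cassettes lie flat in the chamber, at (257,235), (317,235) and (370,235). The scene view shows the reference still in its bay at (213,180) and the lid up. I'll regrip the bar from above.

```bash
python3 -m crank '[[0,0,0,0,0,-35,-0.2],[0,0,0,0,0,-38,-0.2],[0,0,7,0,0,-38,-0.2],[0,0,7,0,0,-38,-0.2],[0,0,7,0,0,-36,-0.2],[0,0,7,0,0,0,-0.2],[0,0,7,0,0,0,-0.2],[0,0,7,0,0,0,-0.2]]' 40
python3 -m crank '[[0,0,7,0,0,0,-0.2],[0,0,7,0,0,0,-0.2],[0,0,7,0,0,0,-0.2],[0,0,7,0,0,0,-0.2],[0,0,7,0,0,0,-0.2],[0,0,7,0,0,0,-0.2],[0,0,6,0,0,0,-0.2],[0,0,0,0,0,0,-0.2]]' 40
python3 - <<'E'
from h import *
plan(607.7,267,412,86.95)
E
```

```text
time_s: 36.28
position: [529.6, 206.9, 413.7]
tool_rot: [0.387, 0.922, -0.001, -0.0]
wrist_force: [0.5, -0.1, -0.6]
grip_width: 33.7
time_s: 36.95
position: [529.3, 207.0, 412.6]
tool_rot: [0.727, 0.687, -0.002, -0.0]
wrist_force: [0.3, 0.4, 0.5]
grip_width: 34.4
turn [-0.2  0.1 -0.2] shift [64.1 75.1  0.6] rows 2.4
```

```bash
python3 -m crank '[[0,0,0,20,20,0,-0.2],[0,0,0,22,28,0,-0.2],[0,0,0,22,27,0,-0.2],[0,0,0,0,0,0,-0.2],[0,0,0,0,0,0,-0.2],[0,0,0,0,0,0,-0.2],[0,0,0,0,0,0,-0.2],[0,0,0,0,0,0,-0.2]]' 40
python3 - <<'E'
from h import *
s,c=snap('wrist','w8.png');Q=cloud(s,c).reshape(-1,3);Q=Q[np.isfinite(Q[:,0])]
B=Q[(Q[:,2]>285)&(Q[:,2]<306)&(Q[:,0]>560)&(Q[:,0]<660)&(Q[:,1]>200)&(Q[:,1]<340)]
if len(B):
    f=B[abs(B[:,1]-275)<30];print(len(B),len(f),np.percentile(f,[2,50,98],axis=0).round(1).tolist(),B[:,1].min(),B[:,1].max())
    print(np.polyfit(f[:,1],f[:,0],1))
plan(607.7,267,349,86.95)
E
```

```text
time_s: 37.62
position: [607.4, 266.0, 414.2]
tool_rot: [0.726, 0.688, -0.001, 0.0]
wrist_force: [-0.5, 0.4, -1.0]
grip_width: 34.1
1702 1044 [[601.3, 246.1, 296.1], [606.7, 277.3, 299.4], [612.0, 303.8, 301.0]] 216.0946228178528 316.6235121205979
[4.91709552e-02 5.93082732e+02]
turn [-0.   0.  -0.1] shift [ 0.9  0.2 65.4] rows 1.6
```

View pics/w8.png

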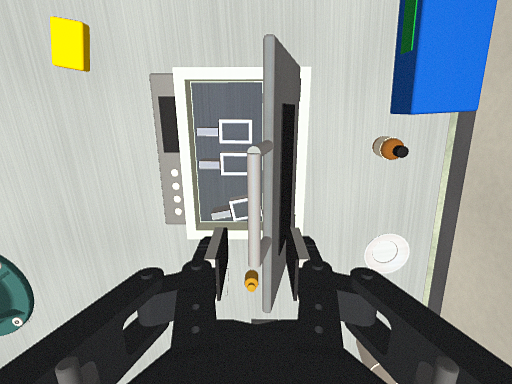

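The view shows the bar at (254,150–270) between the jaws. It also shows that the third cassette, at (225,212), has been knocked askew. I'll measure it.

```bash
cat > m3.py <<'E'
from h import *
s,c=snap('wrist');W=cloud(s,c);ex=np.array([.9986,-.053]);ey=np.array([.053,.9986]);O=np.array([562.4,267])
u=(W[...,:2]-O)@ex;v=(W[...,:2]-O)@ey;z=W[...,2]
box=(abs(z-72)<7)&(abs(u)<54)&(v<-25)&(v>-114);grip=(abs(z-81)<4.5)&(u<20)&(u>-54)&(v<-25)&(v>-114)
for n,m in [('box',box),('grip',grip)]:
    if m.sum()>10: print(n,m.sum(),cv2.minAreaRect(np.c_[u[m],v[m]].astype(np.float32)),np.percentile(z[m],[5,25,50,75,95]).round(1))
m=(z>68)&(z<90)&(abs(u)<54)&(v<-28)&(v>-112)
A=np.c_[u[box],v[box],np.ones(box.sum())];p=np.linalg.lstsq(A,z[box],rcond=None)[0];print('slopes',p)
fl=(abs(u)<53)&(v>-110)&(v<108)&(z>25)&(z<90);vv=z[fl];print('floor z',np.median(vv[vv<60]),'max',np.percentile(vv,99.5))
b=cv2.resize(c['color'][50:250,140:340],(600,600),interpolation=cv2.INTER_CUBIC);cv2.imwrite('pics/crop9.png',b)
E
python3 m3.py
```

```text
box 587 ((-0.32464599609375, -87.7957534790039), (106.90016174316406, 52.16088104248047), 0.13663087785243988) [66.3 71.2 72.3 73.2 78.1]
grip 228 ((-17.752281188964844, -96.60003662109375), (72.0602035522461, 34.291114807128906), 0.2356363981962204) [77.  78.9 79.9 80.8 84.6]
slopes [-8.98117642e-03  4.51201169e-03  7.27237108e+01]
floor z 50.48740498461683 max 80.91974091595402
```

View pics/crop9.png

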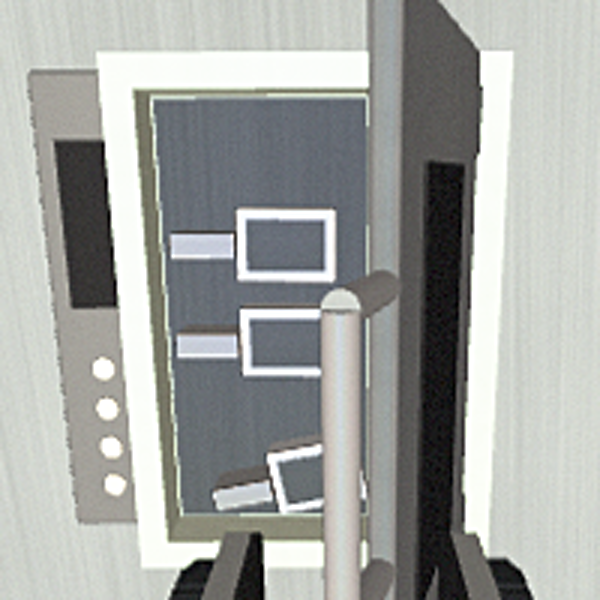

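The third cassette was nudged to about y = -81 mm and turned. It is still flat (box top at 72 mm, grip top at 80 mm) and well inside the limits, so it can stay. Now I'll grip the bar.

```bash
python3 -m crank '[[0,0,0,0,-1,15,-0.2],[0,0,0,0,0,18,-0.2],[0,0,0,0,0,15,-0.2],[0,0,0,0,0,12,-0.2],[0,0,0,0,0,5,-0.2],[0,0,0,0,0,0,-0.4],[0,0,0,0,0,0,-0.6],[0,0,0,0,0,0,-0.8]]' 40
python3 -m crank '[[0,0,0,0,0,0,-0.9],[0,0,0,0,0,0,-1],[0,0,0,0,0,0,-1],[0,0,0,0,0,0,-1],[0,0,0,0,0,0,-1],[0,0,0,0,0,0,-1],[0,0,0,0,0,0,-1],[0,0,0,0,0,0,-1]]' 40
python3 - <<'E'
import numpy as np
t=np.radians(np.linspace(74.5,0,33));X=212*(1-np.cos(t));Z=212*np.sin(t)
print(np.c_[np.diff(X),-np.diff(Z)].round(1).tolist())
E
```

```text
time_s: 38.38
position: [606.9, 267.3, 350.4]
tool_rot: [0.726, 0.688, -0.0, -0.0]
wrist_force: [-1.4, -1.3, 0.2]
grip_width: 9.1
time_s: 39.05
position: [607.0, 267.2, 350.4]
tool_rot: [0.726, 0.688, 0.0, -0.0]
wrist_force: [-3.5, 0.1, 5.8]
grip_width: 8.6
[[-8.3, 2.5], [-8.1, 2.8], [-8.0, 3.1], [-7.9, 3.5], [-7.7, 3.8], [-7.6, 4.1], [-7.4, 4.4], [-7.2, 4.7], [-7.0, 5.0], [-6.8, 5.3], [-6.6, 5.5], [-6.4, 5.8], [-6.1, 6.0], [-5.9, 6.3], [-5.6, 6.5], [-5.4, 6.7], [-5.1, 7.0], [-4.8, 7.2], [-4.5, 7.3], [-4.2, 7.5], [-3.9, 7.7], [-3.6, 7.8], [-3.2, 8.0], [-2.9, 8.1], [-2.6, 8.2], [-2.2, 8.3], [-1.9, 8.4], [-1.6, 8.5], [-1.2, 8.5], [-0.9, 8.6], [-0.5, 8.6], [-0.2, 8.6]]
```

```bash
python3 -m crank '[[0,0,0,0,-4,1.2,-1],[0,0,0,0,-8.2,2.5,-1],[0,0,0,0,-8.1,2.9,-1],[0,0,0,0,-8,3.3,-1],[0,0,0,0,-7.8,3.6,-1],[0,0,0,0,-7.6,4,-1],[0,0,0,0,-7.5,4.3,-1],[0,0,0,0,-7.3,4.6,-1]]' 40
python3 -m crank '[[0,0,0,0,-7.1,4.9,-1],[0,0,0,0,-6.9,5.2,-1],[0,0,0,0,-6.7,5.4,-1],[0,0,0,0,-6.5,5.7,-1],[0,0,0,0,-6.2,6,-1],[0,0,0,0,-6,6.2,-1],[0,0,0,0,-5.7,6.4,-1],[0,0,0,0,-5.5,6.6,-1]]' 40
cat > ang.py <<'E'
from h import *
p=state()['position'];d=p-[662.3,p[1],145];print('angle',np.degrees(np.arctan2(d[2],-d[0])),'r',np.linalg.norm(d))
E
python3 ang.py
```

```text
time_s: 39.72
position: [551.1, 270.1, 325.4]
tool_rot: [0.726, 0.687, 0.003, 0.002]
wrist_force: [-0.9, -2.1, 8.2]
grip_width: 8.3
time_s: 40.38
position: [498.2, 273.0, 277.5]
tool_rot: [0.726, 0.688, 0.0, 0.0]
wrist_force: [-3.6, -2.8, 7.8]
grip_width: 8.5
angle 38.91289791471909 r 210.9544801974599
```

```bash
python3 -m crank '[[0,0,0,0,-5.2,6.9,-1],[0,0,0,0,-4.9,7.1,-1],[0,0,0,0,-4.6,7.3,-1],[0,0,0,0,-4.3,7.5,-1],[0,0,0,0,-4,7.7,-1],[0,0,0,0,-3.7,7.8,-1],[0,0,0,0,-3.3,8,-1],[0,0,0,0,-3,8.1,-1]]' 40
python3 -m crank '[[0,0,0,0,-2.6,8.2,-1],[0,0,0,0,-2.3,8.3,-1],[0,0,0,0,-2,8.4,-1],[0,0,0,0,-1.6,8.5,-1],[0,0,0,0,-1.2,8,-1],[0,0,0,0,-0.8,6,-1],[0,0,0,0,-0.4,4,-1],[0,0,0,0,0,0,-1]]' 40
python3 ang.py
```

```text
time_s: 41.05
position: [463.8, 274.8, 216.0]
tool_rot: [0.726, 0.688, -0.001, -0.0]
wrist_force: [-4.6, -1.3, 6.5]
grip_width: 8.2
time_s: 41.72
position: [451.6, 275.4, 163.3]
tool_rot: [0.726, 0.688, -0.002, -0.001]
wrist_force: [-4.8, 1.2, -4.2]
grip_width: 8.1
angle 4.973639667259156 r 211.4539374567399
```

```bash
python3 -m crank '[[0,0,0,0,0,2.5,-1],[0,0,0,0,0,2.5,-1],[0,0,0,0,0,2.5,-1],[0,0,0,0,0,2.5,-1],[0,0,0,0,0,2,-1],[0,0,0,0,0,2,-1],[0,0,0,0,0,1,-1],[0,0,0,0,0,0,-1]]' 40
python3 -m crank '[[0,0,0,0,0,1,-1],[0,0,0,0,0,1,-1],[0,0,0,0,0,1,-1],[0,0,0,0,0,0,-1],[0,0,0,0,0,0,-1],[0,0,0,0,0,0,-1],[0,0,0,0,0,0,-1],[0,0,0,0,0,0,-1]]' 40
python3 ang.py
```

```text
time_s: 42.38
position: [450.7, 275.5, 148.8]
tool_rot: [0.725, 0.688, -0.003, -0.001]
wrist_force: [-6.8, 1.1, 1.4]
grip_width: 8.1
time_s: 43.05
position: [450.6, 275.4, 145.9]
tool_rot: [0.725, 0.688, -0.003, -0.001]
wrist_force: [-8.4, 0.1, 1.9]
grip_width: 8.5
angle 0.23479445654266268 r 211.74216734175846
```

```bash
python3 -m crank '[[0,0,0,0,0,1,-1],[0,0,0,0,0,1,-1],[0,0,0,0,0,0,-1],[0,0,0,0,0,0,-1],[0,0,0,0,0,0,-1],[0,0,0,0,0,0,-1],[0,0,0,0,0,0,-1],[0,0,0,0,0,0,-1]]' 40
python3 -m crank '[[0,0,0,0,0,1.5,-1],[0,0,0,0,0,1.5,-1],[0,0,0,0,0,0,-1],[0,0,0,0,0,0,-1],[0,0,0,0,0,0,-1],[0,0,0,0,0,0,-1],[0,0,0,0,0,0,-1],[0,0,0,0,0,0,-1]]' 40
python3 ang.py
```

```text
time_s: 43.72
position: [450.6, 275.5, 143.9]
tool_rot: [0.725, 0.688, -0.003, -0.001]
wrist_force: [-9.0, 0.8, 2.0]
grip_width: 8.8
time_s: 44.38
position: [450.5, 275.5, 140.8]
tool_rot: [0.725, 0.688, -0.003, -0.001]
wrist_force: [-8.3, 1.7, 0.4]
grip_width: 8.5
angle -1.1458145111727738 r 211.88014461247027
```

```bash
cat > lid.py <<'E'
from h import *
for n in ['scene','side']:
    s,c=snap(n);Q=cloud(s,c).reshape(-1,3);Q=Q[np.isfinite(Q[:,0])]
    M=Q[(Q[:,2]>80)&(Q[:,2]<120)&(Q[:,0]>515)&(Q[:,0]<650)&(Q[:,1]>145)&(Q[:,1]<390)]
    for i in range(3):
        A=np.c_[M[:,:2],np.ones(len(M))];p=np.linalg.lstsq(A,M[:,2],rcond=None)[0];M=M[abs(A@p-M[:,2])<3]
    print(n,'lid deg',-np.degrees(p[0]).round(2),'z at 500,650',(p@[500,265,1]).round(1),(p@[650,265,1]).round(1))
E
python3 lid.py
```

```text
scene lid deg 0.67 z at 500,650 96.9 95.1
side lid deg 0.59 z at 500,650 96.3 94.7
```

```bash
python3 -m crank '[[0,0,0,0,0,0,-0.7],[0,0,0,0,0,0,-0.4],[0,0,0,0,0,0,-0.2],[0,0,0,0,0,0,-0.2],[0,0,0,0,0,0,-0.2],[0,0,0,0,0,-8,-0.2],[0,0,0,0,0,-15,-0.2],[0,0,0,0,0,-25,-0.2]]' 40
python3 -m crank '[[0,0,0,0,0,-30,-0.2],[0,0,0,0,0,-35,-0.2],[0,0,0,0,0,-35,-0.2],[0,0,0,0,0,-35,-0.2],[0,0,0,0,0,0,-0.2],[0,0,0,0,0,0,-0.2],[0,0,0,0,0,0,-0.2],[0,0,0,0,0,0,-0.2]]' 40
python3 lid.py; python3 - <<'E'
from h import *
snap('side','s10.png')
E
```

```text
time_s: 45.15
position: [453.8, 274.6, 189.1]
tool_rot: [0.726, 0.687, -0.002, -0.0]
wrist_force: [0.2, -0.2, 0.1]
grip_width: 34.2
time_s: 45.82
position: [453.8, 274.6, 323.7]
tool_rot: [0.726, 0.687, -0.001, -0.0]
wrist_force: [-0.3, 0.8, -0.1]
grip_width: 34.3
scene lid deg 0.66 z at 500,650 96.9 95.1
side lid deg 0.62 z at 500,650 96.3 94.7
```

View pics/s10.png

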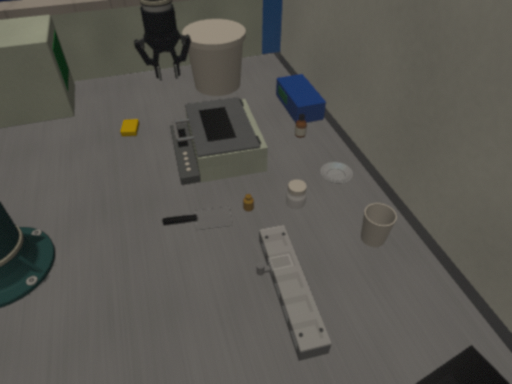

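The side view shows the lid closed at (225,130), the arm clear of everything, and the reference post still in place at (262,271). The jar (297,190), weight (249,203) and spatula (195,218) are where they started, so I'm handing the job in.

```bash
python3 -c "
from plant import job_done
print(job_done())"
```

```text
the job is handed in; nothing more can be done
None
```

I handed the job in at about 46 s of robot time. The lid went up to about 74.5°, all three block-grip cassettes went into the chamber, and I lowered the lid closed again. The hand-in gives no verdict, so everything below comes from my own measurements.

- **Lid:** it held at 74.5° by camera throughout the loading. After the final release both cameras read about 0.65° (limit 3.5°), and about 0.4° lower than its slightly ajar start. I can't say whether the remaining 0.65° is a real gap or calibration error. During the last few millimetres of lowering the force stayed low and the fingers seem to have slid down the bar, so I never felt a clear stop.
- **Cassettes:** all three read flat on the chamber floor (box tops about 72 mm, grip tops about 80 mm).
- **Knocked cassette:** the third one was knocked askew after I placed it. It ended turned, at about y = -81 mm, but still flat and within limits, so I left it. I did not look at the cassettes again after closing the lid.
- **Everything else:** the reference cassette was still in its bay. The jar, weight and spatula looked unmoved in the last picture, and the arm was clear of everything.
- **Camera disagreement:** early on, the scene and side cameras differed by about 4 mm in y, so I used the wrist camera for the grasps.

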